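# Level the pour-over stand and hold it down

## Task

The pour-over stand on the shelf is out of level, and the end with the orange knob rides on a spring, so it only sits on its screw foot while it is pushed down. Grip the orange knob, push that end firmly down onto its foot and turn the knob until the bubble of the stand's spirit level rests between the two black lines with the end pressed down. Finish still gripping the knob and holding that end down with the bubble centred, so that I can tighten the lock nut: do not let go at the end, and leave the carafe, the canister and the scoop where they stand.

Things in the scene. Friction and masses are not known exactly. Their poses are not given: they have to be found in the camera images.
- knob_grip (a point): Orange levelling knob at one end of the pour-over stand; point on its upright turning axis, half-way up its grip bar. Bar 14 mm thick, 46 long, 30 tall: it reaches 14 mm above this point and 16 below, where it stands on a flat orange disc 48 mm across, 6 thick, lying on the plate. x along the bar (white mark towards -x), y across it, z up. Nothing else stands within 80 mm of the axis.
- vial_mid (a point): Middle of the spirit level on the stand: yellow-green tube 114 mm long, 24 across, on a white block 12 mm high, with two black lines 18 mm either side of this point. y runs along the tube, away from the knob: the knob's axis is 150 mm off towards -y, the tilt hinge (two plain feet) 115 mm towards +y. z up. Steel plate 120 x 330 x 14 mm, its top 20 mm below this point; it does not slide.
- dripper_mid (a point): White ceramic dripper, 104 mm across, 72 tall, in a wooden ring on a post, fixed to the stand at the end away from the knob. Point on its axis half-way up; its rim is 36 mm above this, some 240 mm above the shelf.
- bubble_mid (a point): Middle of the pale bubble, 24 mm long, in the spirit level. Level means that it is at vial_mid along the tube (y of vial_mid). It drifts to the higher end, 1.2 mm for each 0.001 rad of tilt, at most 24 mm either way (end of the tube), and takes about 1 s to settle.
- knob (a joint): Turn of the knob in rad, -0.4 to 0.4 at the start, growing clockwise seen from above, stops at -1 and 4. A stiff screw (0.08 N m) that stays where left. Clockwise screws the foot out and raises this end: per rad, 0.010 rad of tilt, 2.65 mm at the knob, 12 mm of bubble. At first the foot is screwed in too far: 0.8 to 2.6 rad clockwise are needed, regrasping if the wrist runs out.
- stand (a joint): Lift of the knob's end off its foot by the spring, in rad about the hinge: 0 = pressed down on the foot, 0.044 = left alone (knob 12 mm higher). The spring pushes up at the knob with about 4 N left alone and 9 N fully down; a push of 12 to 20 N straight down on the knob seats it firmly on the foot. As the knob turns clockwise the end rises, so the hand must rise with it.
- carafe_mid (a point): Empty glass carafe (bystander), 108 mm across, 125 mm tall; point on its axis 60 mm above its base.
- canister_mid (a point): Red canister with closed lid (bystander), 98 mm across, 149 mm tall; point on its axis 70 mm above its base.
- scoop_mid (a point): Stainless measuring scoop (bystander), bowl 48 mm across and 24 mm tall, handle to -y reaching 116 mm from this point at the bowl's middle.
- turntable_mid (a point): Bamboo turntable (bystander, fixed), 210 mm across, with two green mugs fixed to it, 107 mm tall in all; point on its axis 30 mm above the shelf.

How it is judged (in metres and radians):
At the end, for the whole second after the job is handed in: Through the last second the fingers grip the knob (over 5 N) without turning it, the knob's end is down on its foot (lift under 0.004 rad), and the middle of the bubble is within 5 mm of the middle of the level, so that it lies between the black lines (value of joint stand below 0.004 rad and y of bubble_mid in the frame of vial_mid between -0.005 and 0.005 m and contact force between the fingers and knob above 5 N and velocity of joint knob between -0.1 and 0.1 rad/s); the arm keeps its last pose, push and grip.
It fails at once if the glass carafe was pushed away or tipped over (distance of carafe_mid from where it was at the start of the episode above 0.03 m or angle between carafe_mid's own z axis and vertical above 0.5 rad).
It fails at once if the red canister was pushed away or tipped over (distance of canister_mid from where it was at the start of the episode above 0.03 m or angle between canister_mid's own z axis and vertical above 0.5 rad).
It fails at once if the scoop was pushed away or tipped over (distance of scoop_mid from where it was at the start of the episode above 0.03 m or angle between scoop_mid's own z axis and vertical above 0.5 rad).
It also fails if it takes over 58 s, if anything falls off the work surface, if the arm or the gripper's body presses on something with over 40 N, if the wrist force passes 120 N, or if a joint passes its speed limit or range.

## Robot

A 6-joint arm with a two-finger parallel gripper is mounted at the origin on the work surface. World frame = base frame: x ahead of the robot, y to its left, z up, the work surface at z = 0. Lengths are in mm, angles in degrees, forces in N, time in s.
With the tool pointing down it reaches from about 275 to 850 mm from the base axis. Payload 19 kg.
Tool frame: the origin (TCP) lies midway between the tips of the shut fingers; the grasp point (between the pads) lies 19 mm behind it; z points along the fingers, x is the direction in which the jaws open and shut, and the axes are right-handed (so a half turn about z gives the same grasp; the last joint's range is limited). The gripper opens to 85 mm and grips with 20 to 120 N. Pads are 22 mm wide; open, the fingers measure 114 mm over their backs; the gripper's body (76 mm by 85 mm) begins 54 mm behind the grasp point. The pads swing forward as they close: fully open they stand 13 mm farther back than shut.
Start: joints at [-7.678, 8.623, 82.357, -0, 89.026, -7.678], TCP at [574.97, -0.016, 231.267] pointing down, gripper open.
Joint ranges: [-160.23, 160.23], [-39.13, 120.54], [6.94, 153.29], [-79.49, 259.48], [9.18, 160.14], [-161.06, 161.06]. Speed limits (degrees/s): [108.29, 108.29, 127.2, 172.46, 172.46, 172.46].

## Interface

Orientations are given as [roll, pitch, yaw] about the fixed x, y, z axes, in that order (R = Rz(yaw) Ry(pitch) Rx(roll)).
In Python, from cell import robot, optics gives the robot as it stands.
- The arm moves only by the shell command python3 -m creep 'ROWS' [FORCE]. ROWS is JSON, a list of rows, each a list of 7 numbers: the turn, a rotation vector about the tool's x, y, z in degrees, then the shift along the tool's x, y, z in cm, then the closure in counts, from 0 (fully open) to 255 (shut). In form: [[rx, ry, rz, tx, ty, tz, gripper], ...]. A call has 1 to 12 rows; each row shifts and turns the commanded pose from where the row before left it, along the tool's axes as they then stand; what a row does not reach is not made up. A row lasts 1/8 s, in which the tool goes at most 62.5 mm and 10.7 degrees, less where a joint would pass 70% of its speed; a pose out of reach is approached as far as the arm can. A call with a gripper value outside its range is refused whole. The fingers move at their own pace and stop on an object; FORCE is the grip in N (left out, the last holds). Time passes only in rows, so rows that do not move let the fingers close. It gives the time, the measured TCP pose, the force and the opening at its end, in the units of the state.
- robot.sense(): the state, without advancing time (a new reading comes with each control period).
- optics.snapshot(name): name is "scene" or "side" or "wrist"; returns (picture, depth): 384x512x3 uint8, blue, green, red; 384x512 float32, mm along the optical axis (not along the pixel's ray), 0 where there is no reading.
- optics.camera_model(name): a dict with "fx", "fy", "cx", "cy" (pixels), "distortion" ([k1, k2, p1, p2, k3] as OpenCV has them; the pictures are not rectified), "cam_to_world" (4x4, takes a point from camera to world coordinates). Camera axes: x right, y down, z forward; pixel columns grow to the right and rows downward; lengths in mm; the calibration is good to about 2 mm. A picture is of the moment at which its call begins: read the wrist's pose just before it. camera_model takes no time and is no camera call; for the wrist camera it gives the pose at the moment of the call.
- robot.job_done(): hands the job in, once; it reports no verdict.
The state is a dict: "t": time; "q": joint angles; "dq": joint speeds; "joint_torque": joint torques, N m; "eef_pos": TCP position; "orientation": TCP orientation; "wrist_force": force on the tool from outside, world axes, zero at the start; "torque": the same for the moment, N m; "grip_width": finger opening in mm.
Only numpy, scipy, OpenCV 4.12 (cv2) and the standard library are available. Lean on these libraries where they do the work, as an engineer would, in place of code of your own. Each camera call takes 0.05 s, during which the arm holds its last target.

## Working session

There is one attempt and no reset: what is moved stays moved. The work goes in short steps, Python scripts to look and compute and a shell command to move; the robot and the scene stay as the last step left them, time stands still between calls to the robot, and variables do not carry over. Pictures are saved under pics/ and viewed, and the job is handed in when it is done.

```bash
mkdir -p pics; cat > h.py <<'E'
import numpy as np, cv2, json
from cell import robot, optics
def snap(n, f):
    m=optics.camera_model(n); p,d=optics.snapshot(n); cv2.imwrite('pics/'+f+'.png',p); np.savez('pics/'+f+'.npz',p=p,d=d,T=np.array(m['cam_to_world']),k=np.array([m['fx'],m['fy'],m['cx'],m['cy']]),dist=np.array(m['distortion']))
    return p,d,m
def ray(m,u,v):
    K=np.array([[m['fx'],0,m['cx']],[0,m['fy'],m['cy']],[0,0,1.]])
    q=cv2.undistortPoints(np.array([[[u,v]]],float),K,np.array(m['distortion'],float))[0,0]
    T=np.array(m['cam_to_world']); return T[:3,3],T[:3,:3]@np.array([q[0],q[1],1.])
def onz(m,u,v,z):
    o,r=ray(m,u,v); return o+r*(z-o[2])/r[2]
def ond(m,u,v,d):
    o,r=ray(m,u,v); return o+r*d
def st():
    s=robot.sense(); print({k:np.round(v,2).tolist() for k,v in s.items() if k in('t','q','eef_pos','orientation','wrist_force','torque','grip_width')})
E
python3 - <<'E'
from h import *
st()
for n in('scene','side','wrist'):
    p,d,m=snap(n,n+'0'); print(n,np.round(m['cam_to_world'],3).tolist(),m['fx'])
E
```

```text
{'t': 0.0, 'q': [-7.68, 8.65, 82.39, -0.0, 89.03, -7.68], 'eef_pos': [574.76, 0.0, 230.7], 'orientation': [-179.99, 0.07, -0.0], 'wrist_force': [-0.43, -0.34, -0.05], 'torque': [-0.0, -0.02, 0.05], 'grip_width': 85.33}
scene [[-0.204, 0.756, -0.622, 1345.182], [0.979, 0.154, -0.135, 232.557], [-0.006, -0.636, -0.771, 1158.685], [0.0, 0.0, 0.0, 1.0]] 434.76217139141454
side [[-0.96, 0.23, -0.159, 719.819], [0.279, 0.754, -0.595, 741.305], [-0.017, -0.615, -0.788, 1051.812], [0.0, 0.0, 0.0, 1.0]] 422.7816365142529
wrist [[1.0, 0.002, -0.001, 574.701], [0.002, -0.962, -0.272, 69.037], [-0.001, 0.272, -0.962, 372.581], [0.0, 0.0, 0.0, 1.0]] 286.18653370888944
```

View pics/scene0.png

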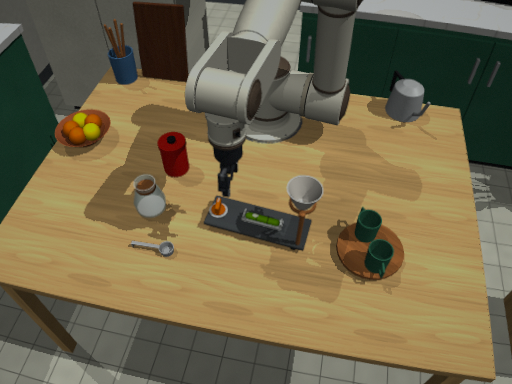

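View pics/side0.png

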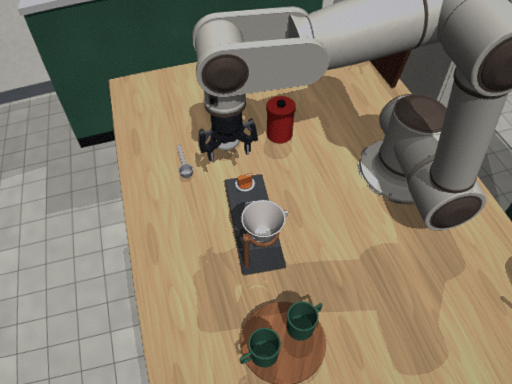

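View pics/wrist0.png

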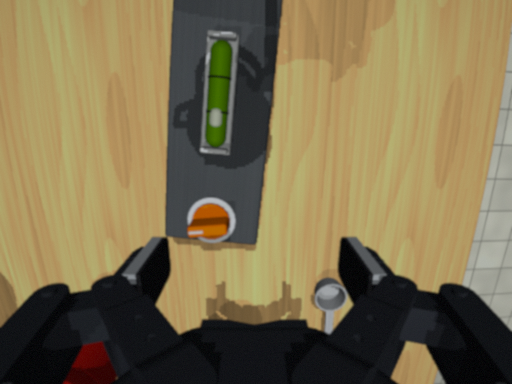

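The wrist view shows the knob at about (210,220) with its bar roughly along the image x axis and the white mark at the left. The tube runs up from it at (218,95), with the bubble at (216,117) near the lower line. Next I'll measure these.

```bash
python3 - <<'E'
from h import *
z=np.load('pics/wrist0.npz');p,d=z['p'],z['d'];k=z['k'];m=dict(fx=k[0],fy=k[1],cx=k[2],cy=k[3],distortion=z['dist'],cam_to_world=z['T'])
hsv=cv2.cvtColor(p,cv2.COLOR_BGR2HSV)
o=cv2.inRange(hsv,(5,180,120),(20,255,255)); o[:190]=0;o[250:]=0;o[:,:180]=0;o[:,245:]=0
ys,xs=np.nonzero(o); P=np.array([ond(m,u,v,d[v,u]) for u,v in zip(xs,ys)])
print(len(P),np.percentile(P[:,2],[2,10,50,90,98]))
top=P[P[:,2]>np.percentile(P[:,2],98)-6]
c,s,a=cv2.minAreaRect(top[:,:2].astype(np.float32));print('top',len(top),c,s,a,top[:,2].mean())
c,s,a=cv2.minAreaRect(P[:,:2].astype(np.float32));print('all',c,s,a)
g=cv2.inRange(hsv,(30,100,60),(60,255,255)); g[:20]=0;g[160:]=0
ys,xs=np.nonzero(g);sel=(xs>195)&(xs<245);P=np.array([ond(m,u,v,d[v,u]) for u,v in zip(xs[sel],ys[sel])])
c,s,a=cv2.minAreaRect(P[:,:2].astype(np.float32));print('vial',c,s,a,np.percentile(P[:,2],[5,50,95]))
print('plate z',[ond(m,u,v,d[v,u])for u,v in((180,220),(250,225),(180,120),(230,180))])
cv2.imwrite('pics/w0crop.png',cv2.resize(p[20:250,160:290],None,fx=2.6,fy=2.6,interpolation=cv2.INTER_CUBIC))
E
```

```text
774 [42.33819638 42.92703033 48.02266347 74.04774096 74.84883011]
top 369 (552.0619506835938, -8.185585021972656) (155.99583435058594, 39.60830307006836) 59.414302825927734 77.14574277248882
all (550.6332397460938, -10.352928161621094) (160.85699462890625, 40.659515380859375) 58.949737548828125
vial (550.3928833007812, 84.93575286865234) (110.80452728271484, 51.347904205322266) 84.69317626953125 [51.67950933 56.16530402 58.84107296]
plate z [array([480.80688424, -64.04849355,  35.37668653]), array([569.57000564, -70.15601838,  36.12056722]), array([488.6853238 ,  59.25759256,  34.18580201]), array([545.34440796, -12.19636062,  34.12610446])]
```

View pics/w0crop.png

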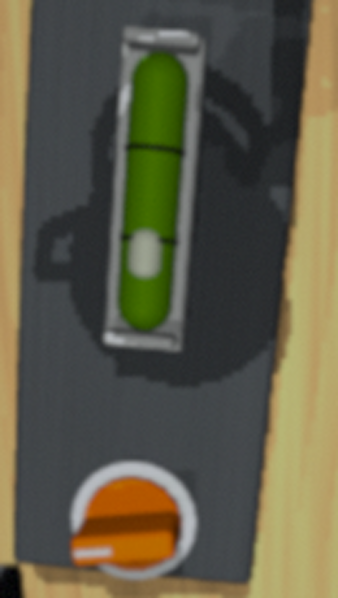

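The crop shows the bar's top as the lower bright strip with the white mark at its left. The disc has a white rim, and the bubble lies just on the knob side of the lower line. The rectangle fits above were thrown off by edge depth outliers, so I'll redo them on the top face only.

```bash
python3 - <<'E'
from h import *
z=np.load('pics/wrist0.npz');p,d=z['p'],z['d'];k=z['k'];m=dict(fx=k[0],fy=k[1],cx=k[2],cy=k[3],distortion=z['dist'],cam_to_world=z['T'])
hsv=cv2.cvtColor(p,cv2.COLOR_BGR2HSV)
o=cv2.inRange(hsv,(3,150,90),(22,255,255))|cv2.inRange(hsv,(0,0,150),(25,140,255)); 
P=[];U=[]
for v in range(190,250):
  for u in range(183,242):
    q=ond(m,u,v,d[v,u]) if d[v,u]>0 else None
    if q is not None and 71<q[2]<79: P.append(q);U.append((u,v))
P=np.array(P);U=np.array(U);print(len(P),U.min(0),U.max(0),np.median(P[:,2]))
c,s,a=cv2.minAreaRect(P[:,:2].astype(np.float32));print('top',c,s,a,P[:,:2].mean(0))
for lo,hi in((40,46),):
  Q=np.array([ond(m,u,v,d[v,u]) for v in range(190,250) for u in range(183,242) if d[v,u]>0 and o[v,u]]);Q=Q[(Q[:,2]>lo)&(Q[:,2]<hi)]
  print('disc',len(Q),cv2.minEnclosingCircle(Q[:,:2].astype(np.float32)))
g=cv2.inRange(hsv,(30,100,60),(60,255,255)); g[:20]=0;g[160:]=0;g[:,:195]=0;g[:,245:]=0
c,s,a=cv2.minAreaRect(np.argwhere(g)[:,::-1].astype(np.float32));b=cv2.boxPoints((c,s,a));print(c,s,a)
print('vial corners at z~54',[np.round(onz(m,*x,54),1) for x in b], onz(m,*c,54))
for x in((219.5,76),(216.5,112.5),(215.7,117)):print(onz(m,*x,62))
E
```

```text
434 [187 224] [226 237] 73.52523465020789
top (520.8078002929688, -62.37638473510742) (44.58760452270508, 14.05583381652832) 5.674314975738525 [521.08968965 -61.65015427]
disc 422 ((520.8546752929688, -61.94984436035156), 23.000110626220703)
(217.7482147216797, 92.93904113769531) (20.769676208496094, 106.54225158691406) 4.635463237762451
vial corners at z~54 [array([517.9,  32.3,  54. ]), array([530.9, 141.5,  54. ]), array([552.1, 139.7,  54. ]), array([540.9,  30.4,  54. ])] [535.80925045  87.85985302  54.        ]
[539.01426562 104.12623403  62.        ]
[534.934115    67.58690024  62.        ]
[533.95282121  62.95646833  62.        ]
```

```bash
python3 - <<'E'
from h import *
for n in('scene','side'):
  z=np.load(f'pics/{n}0.npz');p,d=z['p'],z['d'];k=z['k'];m=dict(fx=k[0],fy=k[1],cx=k[2],cy=k[3],distortion=z['dist'],cam_to_world=z['T'])
  pts=dict(scene=dict(can=(173,140),knob=(218,205),dripper=(304,190),car=(146,185)),side=dict(can=(281,105),knob=(245,182),dripper=(263,215)))[n]
  for a,(u,v) in pts.items(): print(n,a,np.round(ond(m,u,v,d[v,u])))
E
```

```text
scene can [ 342. -261.  147.]
scene knob [527. -59.  71.]
scene dripper [517. 205. 196.]
scene car [ 521. -299.  108.]
side can [ 339. -257.  149.]
side knob [520. -57.  51.]
side dripper [537. 177. 202.]
```

```bash
python3 -m creep '[[0,0,0,-2.7,3.1,0,0],[0,0,0,-2.7,3.1,0,0],[0,0,-10.6,0,0,1,0],[0,0,-10.6,0,0,1,0],[0,0,-10.6,0,0,1,0],[0,0,-10.6,0,0,1,0],[0,0,-10.6,0,0,1,0],[0,0,-10.6,0,0,1,0],[0,0,-10.6,0,0,1,0],[0,0,-10.6,0,0,1,0],[0,0,-10.6,0,0,1,0],[0,0,0,0,0,0.5,0]]' 60; python3 -m creep '[[0,0,0,0,0,0,0],[0,0,0,0,0,0,0]]'
python3 - <<'E'
from h import *
st(); snap('wrist','w1')
E
```

```text
t: 1.65
eef_pos: [520.7, -62.0, 135.7]
orientation: [-179.9, -0.0, 95.3]
wrist_force: [0.8, -0.0, 0.8]
grip_width: 85.5
t: 1.9
eef_pos: [521.1, -62.1, 136.6]
orientation: [180.0, 0.0, 95.2]
wrist_force: [-0.8, 0.6, -0.2]
grip_width: 85.0
{'t': 1.9, 'q': [-15.21, 5.6, 96.88, -0.0, 77.5, -110.45], 'eef_pos': [521.1, -62.08, 136.64], 'orientation': [179.98, 0.01, 95.25], 'wrist_force': [-0.84, 0.59, -0.17], 'torque': [0.03, 0.01, -0.04], 'grip_width': 84.97}
```

View pics/w1.png

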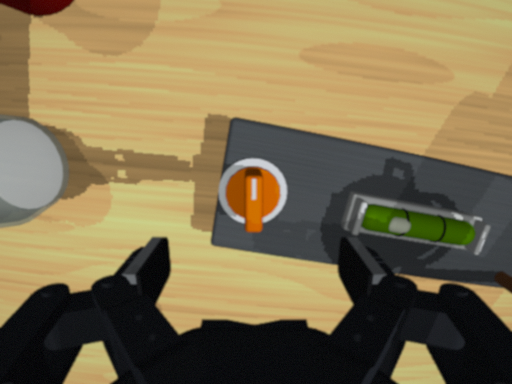

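The bar is centred between the jaws at (254,200) and square to them. Descending and gripping.

```bash
python3 -m creep '[[0,0,0,0,0,4.0,0],[0,0,0,0,0,3.0,0],[0,0,0,0,0,1.9,0],[0,0,0,0,0,0,0],[0,0,0,0,0,0,255],[0,0,0,0,0,0,255],[0,0,0,0,0,0,255],[0,0,0,0,0,0,255],[0,0,0,0,0,0,255],[0,0,0,0,0,0,255],[0,0,0,0,0,0,255],[0,0,0,0,0,0,255]]' 70; python3 - <<'E'
from h import *
st()
E
```

```text
t: 3.45
eef_pos: [521.2, -62.7, 47.8]
orientation: [180.0, 0.1, 95.4]
wrist_force: [-1.1, -5.0, 3.6]
grip_width: 13.0
{'t': 3.45, 'q': [-15.23, 10.48, 102.51, -0.07, 66.95, -110.6], 'eef_pos': [521.21, -62.68, 47.76], 'orientation': [179.97, 0.08, 95.4], 'wrist_force': [-1.06, -4.97, 3.6], 'torque': [-1.35, 0.14, 0.01], 'grip_width': 12.98}
```

Gripped at 13 mm opening. Pressing down in steps.

```bash
python3 -m creep '[[0,0,0,0,0,0.3,255],[0,0,0,0,0,0.3,255],[0,0,0,0,0,0.3,255],[0,0,0,0,0,0,255],[0,0,0,0,0,0,255]]';  python3 -m creep '[[0,0,0,0,0,0.1,255],[0,0,0,0,0,0,255],[0,0,0,0,0,0,255]]';python3 -m creep '[[0,0,0,0,0,0.1,255],[0,0,0,0,0,0,255],[0,0,0,0,0,0,255]]'
```

```text
t: 4.08
eef_pos: [521.2, -63.4, 39.2]
orientation: [180.0, 0.1, 95.4]
wrist_force: [-5.8, -12.7, 11.4]
grip_width: 12.5
t: 4.45
eef_pos: [521.2, -63.5, 38.3]
orientation: [180.0, 0.1, 95.4]
wrist_force: [-6.0, -14.2, 11.9]
grip_width: 12.8
t: 4.82
eef_pos: [521.2, -63.6, 37.3]
orientation: [180.0, 0.2, 95.4]
wrist_force: [-6.8, -15.4, 13.8]
grip_width: 13.0
```

```bash
python3 -m creep '[[0,0,0,-0.1,-0.04,0,255],[0,0,0,-0.06,0,0.1,255],[0,0,0,0,0,0,255],[0,0,0,0,0,0,255]]';python3 -m creep '[[0,0,0,0,0,0.1,255],[0,0,0,0,0,0,255],[0,0,0,0,0,0,255]]'; python3 - <<'E'
from h import *
st();snap('wrist','w2');snap('scene','s2')
E
```

```text
t: 5.32
eef_pos: [521.2, -64.0, 36.3]
orientation: [179.9, 0.0, 95.4]
wrist_force: [-3.9, -3.1, 11.7]
grip_width: 13.0
t: 5.7
eef_pos: [521.2, -64.0, 35.9]
orientation: [179.9, 0.0, 95.4]
wrist_force: [-7.0, -1.7, 23.1]
grip_width: 13.2
{'t': 5.7, 'q': [-15.4, 11.28, 103.13, -0.02, 65.5, -110.79], 'eef_pos': [521.24, -64.02, 35.87], 'orientation': [179.92, 0.05, 95.39], 'wrist_force': [-7.0, -1.66, 23.1], 'torque': [0.37, 1.19, -0.03], 'grip_width': 13.21}
```

View pics/w2.png

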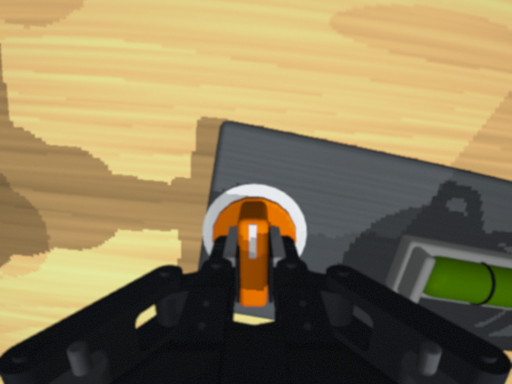

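The wrist view shows the fingers on the bar over the disc, with only the knob-side line of the tube in view at (490,285). The force jumped to 23 N, so the end is seated. I'll ease off slightly, then turn clockwise while rising with the foot.

```bash
python3 -m creep '[[0,0,0,0,-0.03,-0.04,255],[0,0,5,0,0,-0.023,255],[0,0,5,0,0,-0.023,255],[0,0,5,0,0,-0.023,255],[0,0,5,0,0,-0.023,255],[0,0,0,0,0,0,255]]'; python3 -m creep '[[0,0,5,0,0,-0.023,255],[0,0,5,0,0,-0.023,255],[0,0,5,0,0,-0.023,255],[0,0,5,0,0,-0.023,255],[0,0,0,0,0,0,255],[0,0,0,0,0,0,255],[0,0,0,0,0,0,255]]'; python3 - <<'E'
from h import *
st();snap('wrist','w3')
E
```

```text
t: 6.55
eef_pos: [521.2, -64.1, 36.9]
orientation: [179.9, 0.0, 75.3]
wrist_force: [-2.6, -2.5, 14.3]
grip_width: 13.1
t: 7.42
eef_pos: [521.2, -64.1, 37.8]
orientation: [179.9, -0.0, 55.4]
wrist_force: [-1.7, -1.5, 14.5]
grip_width: 12.8
{'t': 7.42, 'q': [-15.41, 11.12, 103.06, -0.02, 65.69, -70.79], 'eef_pos': [521.22, -64.14, 37.8], 'orientation': [179.87, -0.03, 55.39], 'wrist_force': [-1.69, -1.53, 14.5], 'torque': [0.0, 0.22, -0.01], 'grip_width': 12.82}
```

View pics/w3.png

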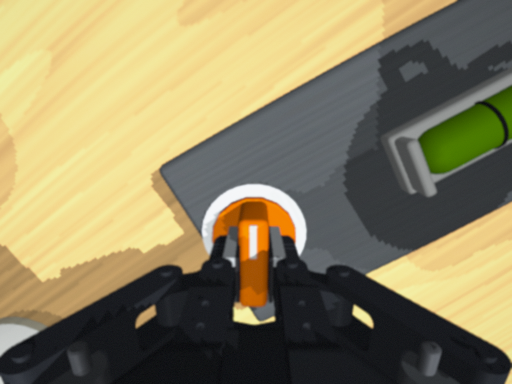

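The bar turned with the jaws and the force is steady at 14.5 N, but the wrist camera still doesn't see the bubble. Checking the scene and side cameras.

```bash
cat >> h.py <<'E'
def crop(n,f,x0,y0,x1,y1,s=5):
    p,d,m=snap(n,f); cv2.imwrite('pics/'+f+'c.png',cv2.resize(p[y0:y1,x0:x1],None,fx=s,fy=s,interpolation=cv2.INTER_CUBIC))
E
python3 - <<'E'
from h import *
crop('scene','s3',195,180,325,255,6)
E
```

```text
(no output)
```

View pics/s3c.png

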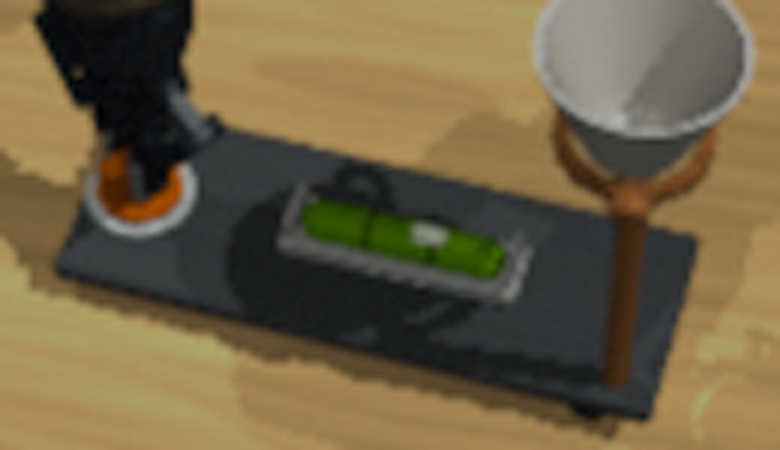

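In the crop the lines are at x≈370 and 431 and the bubble at x≈430, so it's about +17 mm, roughly 1.4 rad still to go. Turning 60° more.

```bash
python3 -m creep '[[0,0,5,0,0,-0.022,255],[0,0,5,0,0,-0.022,255],[0,0,5,0,0,-0.022,255],[0,0,5,0,0,-0.022,255],[0,0,5,0,0,-0.022,255],[0,0,5,0,0,-0.022,255],[0,0,0,0,0,0,255]]'; python3 -m creep '[[0,0,5,0,0,-0.022,255],[0,0,5,0,0,-0.022,255],[0,0,5,0,0,-0.022,255],[0,0,5,0,0,-0.022,255],[0,0,5,0,0,-0.022,255],[0,0,5,0,0,-0.022,255],[0,0,0,0,0,0,255],[0,0,0,0,0,0,255],[0,0,0,0,0,0,255],[0,0,0,0,0,0,255],[0,0,0,0,0,0,255],[0,0,0,0,0,0,255]]'; python3 - <<'E'
from h import *
st();snap('wrist','w4')
crop('scene','s4',195,180,325,255,6)
E
```

```text
t: 8.4
eef_pos: [521.1, -64.2, 39.2]
orientation: [179.9, -0.1, 25.3]
wrist_force: [-3.0, -3.3, 15.7]
grip_width: 12.9
t: 9.9
eef_pos: [521.0, -64.2, 40.5]
orientation: [179.9, -0.1, -4.6]
wrist_force: [-5.0, -3.1, 17.1]
grip_width: 13.1
{'t': 9.9, 'q': [-15.41, 10.93, 102.93, -0.04, 66.03, -10.8], 'eef_pos': [521.0, -64.19, 40.53], 'orientation': [179.94, -0.1, -4.6], 'wrist_force': [-5.02, -3.07, 17.08], 'torque': [-0.51, 0.78, 0.02], 'grip_width': 13.11}
```

View pics/w4.png

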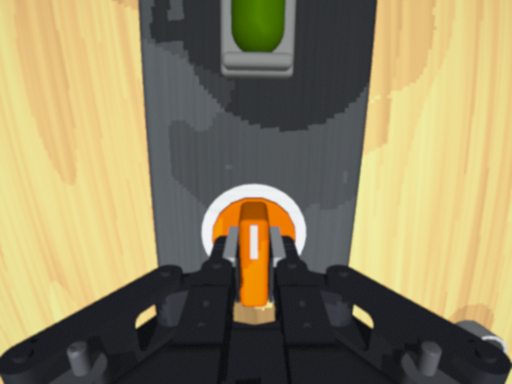

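View pics/s4c.png

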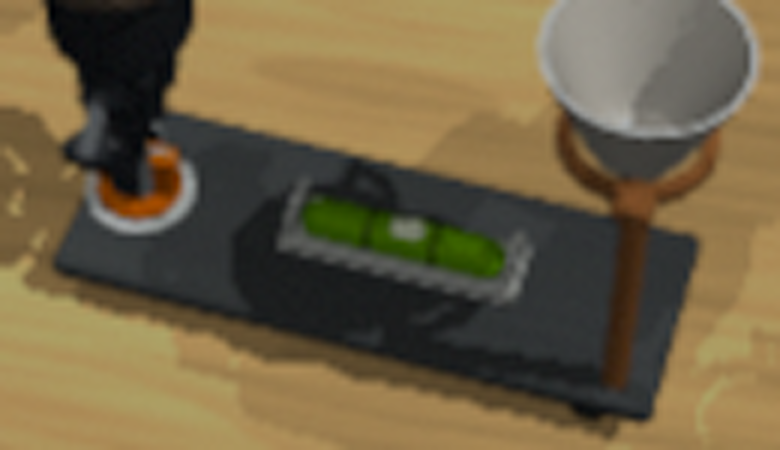

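Both views agree that the bubble is now between the lines (crop x≈407, lines ≈371 and 431) but still a few mm on the far side. I'll take a profile along the tube through the bubble.

```bash
cat >> h.py <<'E'
from scipy.ndimage import map_coordinates
def bub(f):
    z=np.load(f'pics/{f}.npz');p=z['p'];k=z['k'];m=dict(fx=k[0],fy=k[1],cx=k[2],cy=k[3],distortion=z['dist'],cam_to_world=z['T'])
    hsv=cv2.cvtColor(p,cv2.COLOR_BGR2HSV); g=cv2.inRange(hsv,(30,120,40),(70,255,255)); g[:205]=0;g[230:]=0;g[:,:240]=0;g[:,285:]=0
    sub=p[205:225,244:282].astype(float); w=sub.min(2); w=np.where(w>75,w,0)
    # bubble = pale pixels enclosed by green hull
    hull=cv2.convexHull(np.argwhere(g)[:,::-1].astype(np.int32)); M=np.zeros(g.shape,np.uint8); cv2.fillConvexPoly(M,hull,1); M=cv2.erode(M,np.ones((3,3)))
    lum=p[:,:,0].astype(float); W=np.where((M>0)&(lum>70),lum-50,0); ys,xs=np.nonzero(W); ww=W[ys,xs]; c=np.array([(xs*ww).sum(),(ys*ww).sum()])/ww.sum()
    e=cv2.fitLine(np.argwhere(M)[:,::-1].astype(np.float32),cv2.DIST_L2,0,.01,.01).ravel()[:2]; e=e*np.sign(e[0])
    t=np.arange(-17,17,.25); nrm=np.array([-e[1],e[0]])
    print('bubble px',c,'n',len(ww),'dir',e)
    G=p[:,:,1].astype(float)
    for off in(-1,-.5,0,.5,1):
        q=c[:,None]+e[:,None]*t+nrm[:,None]*off; pr=map_coordinates(G,[q[1],q[0]],order=1)
        lo=[]
        for s in((t<-1),(t>1)):
            seg=(s&(abs(t)<9)); tt=t[seg];v=pr[seg]; i=v.argmin(); ww=np.clip(v.min()+25-v,0,None)*(abs(tt-tt[i])<2); lo.append((tt*ww).sum()/ww.sum())
        A,B=[onz(m,*(c+e*l+nrm*off),58) for l in lo]; C=onz(m,*(c+nrm*off),58); u=(B-A)/np.linalg.norm(B-A)
        print(off,np.round(lo,2),'spacing',round(np.linalg.norm(B-A),1),'offset mm',round((C-(A+B)/2)@u,2), np.round(pr[::4]).astype(int).tolist() if off==0 else '')
E
python3 -c "
from h import *
bub('s4')"
```

```text
bubble px [262.4235474  217.87767584] n 15 dir [0.9696531  0.24448474]
-1 [-6.09  4.88] spacing 35.1 offset mm 1.98 
-0.5 [-6.62  4.93] spacing 37.0 offset mm 2.75 
0 [-6.46  4.89] spacing 36.3 offset mm 2.56 [59, 68, 74, 76, 75, 76, 76, 76, 76, 73, 64, 64, 72, 78, 92, 113, 122, 124, 121, 112, 93, 72, 63, 77, 90, 95, 96, 95, 96, 94, 83, 74, 71, 66]
0.5 [-6.49  4.86] spacing 36.3 offset mm 2.66 
1 [-6.5   4.83] spacing 36.2 offset mm 2.7
```

The line spacing comes out at 36.3 mm against 36 given, and the bubble is +2.6 mm off. That needs about 12° more.

```bash
python3 -m creep '[[0,0,4,0,0,-0.018,255],[0,0,4,0,0,-0.018,255],[0,0,4,0,0,-0.018,255],[0,0,0,0,0,0,255],[0,0,0,0,0,0,255],[0,0,0,0,0,0,255],[0,0,0,0,0,0,255],[0,0,0,0,0,0,255],[0,0,0,0,0,0,255],[0,0,0,0,0,0,255],[0,0,0,0,0,0,255],[0,0,0,0,0,0,255]]'; python3 -m creep '[[0,0,0,0,0,0,255],[0,0,0,0,0,0,255],[0,0,0,0,0,0,255],[0,0,0,0,0,0,255]]'; python3 - <<'E'
from h import *
st();snap('side','d5')
crop('scene','s5',195,180,325,255,6); bub('s5')
E
```

```text
t: 11.5
eef_pos: [521.0, -64.1, 41.1]
orientation: [180.0, -0.1, -16.6]
wrist_force: [-5.1, -1.0, 19.2]
grip_width: 12.6
t: 12.0
eef_pos: [521.0, -64.2, 41.1]
orientation: [180.0, -0.1, -16.6]
wrist_force: [-5.8, -2.7, 17.1]
grip_width: 12.9
{'t': 12.0, 'q': [-15.41, 10.89, 102.9, -0.04, 66.1, 1.21], 'eef_pos': [520.95, -64.17, 41.08], 'orientation': [179.96, -0.1, -16.6], 'wrist_force': [-5.84, -2.67, 17.07], 'torque': [-0.49, 0.89, -0.06], 'grip_width': 12.9}
bubble px [261.73243647 217.60687593] n 16 dir [0.9688704  0.24756849]
-1 [-5.41  5.83] spacing 36.0 offset mm -0.62 
-0.5 [-5.71  5.75] spacing 36.7 offset mm -0.02 
0 [-5.71  5.63] spacing 36.3 offset mm 0.18 [60, 62, 71, 74, 75, 74, 74, 75, 75, 75, 73, 60, 65, 74, 94, 116, 122, 122, 122, 114, 96, 85, 76, 71, 82, 91, 95, 96, 97, 97, 91, 81, 75, 71]
0.5 [-5.75  5.54] spacing 36.1 offset mm 0.37 
1 [-5.75  5.58] spacing 36.2 offset mm 0.32
```

View pics/s5c.png

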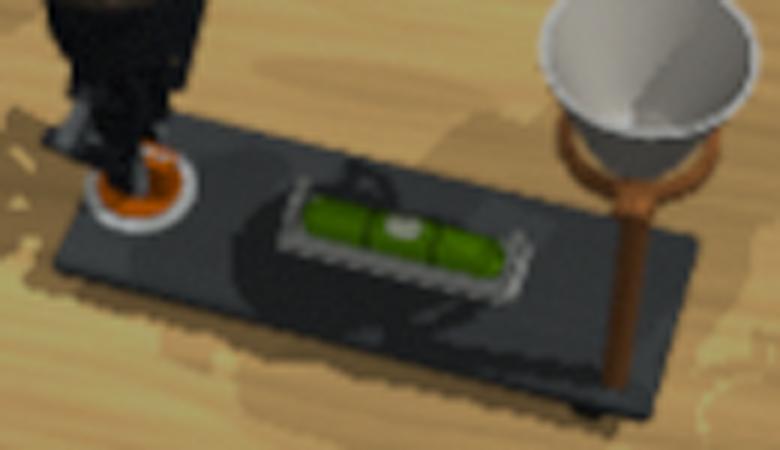

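View pics/d5.png

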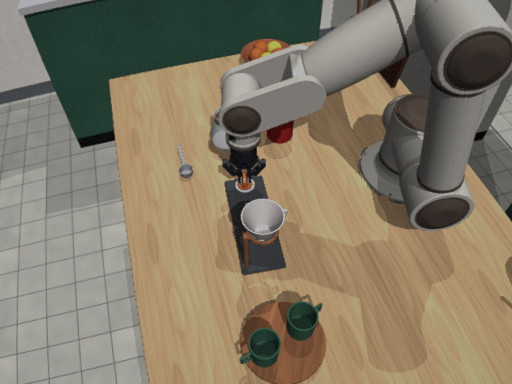

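The bubble is centred to within 0.5 mm, between lines at crop x≈371 and 432. The push is 17 N, well above the spring's 9 N, the grip is firm and the bystanders haven't moved. Handing in.

```bash
python3 -c "
from h import *
st(); print(robot.job_done())"
```

```text
{'t': 12.1, 'q': [-15.41, 10.89, 102.9, -0.04, 66.1, 1.21], 'eef_pos': [520.95, -64.18, 41.08], 'orientation': [179.96, -0.1, -16.6], 'wrist_force': [-5.15, -2.06, 17.44], 'torque': [-0.43, 0.92, -0.02], 'grip_width': 12.87}
the job is handed in; nothing more can be done
None
```

The bubble is centred, and the arm is still gripping the knob and holding that end down, so you can tighten the lock nut. I gripped the knob across its bar, pushed the end down onto its foot and turned the knob about 112° clockwise in one grasp, letting the hand rise with it. I handed in at 12.1 s.

- **Bubble:** in the scene camera it is about 0.2 mm from the middle, with readings from −0.6 to +0.4 mm. The line spacing measured 36.3 mm against the 36 mm given. The wrist camera could not see the bubble in the final pose, and the dripper hid the tube from the side camera, so this rests on one camera.
- **Push:** about 17 N down, well above the spring's 9 N. I judged the end seated from the force, which jumped sharply on contact, and from the hand's height, which rose with the screw as expected. I did not do a separate push test at the end.
- **Sideways force:** while pressing down, it reached about 15 N. I shifted the hand to relieve it, and about 5 N remained at the end.
- **Grip:** the fingers read 12.9 mm on the 14 mm bar, at a set grip of 70 N.
- **Carafe, canister and scoop:** nothing touched them, and the last pictures show no sign that any moved. I did not measure their positions again.

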